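# Move a lift-off guard door to the instrument housing

### The job

The little guard door is still hung on the empty black housing, but it belongs on the one that holds the instrument. Squeeze its two blue tabs together to pull in the sprung hinge pins, lift the door off, and drop it into the hinge cradles over the open doorway of the instrument housing, so that its barrel lies fully home and both pins spring out into their holes when you let go.

Things in the scene. Friction and masses are not known exactly. Their poses are not given: they have to be found in the camera images.
- guard_door: Loose door, 0.2-0.4 kg, hung on the empty black housing. Origin: middle of its hinge barrel (14 mm dia, 150 long, along y); z up. A panel 100 wide (y), 4 thick hangs to 72 mm below. On the barrel stand two blue tabs side by side in y, each 24 (x) by 5 (y), from 8 to 48 mm above the origin, 54 mm over their outer faces; squeezed along y to 22 mm they pull the pins in. Symmetric: fits either way round.
- hinge_seat (a point): Instrument housing, fixed, 100 mm high: where the door's origin must lie, 112 mm up; y along the hinge, x out of the doorway. At y = 66 to 76 mm either side: open cradles, mouth 42 mm wide (x) 22 mm above this point, narrowing to 18; at 82 mm cheeks with pin holes, barred above (10 to 16 mm up), flared to 32 mm up. Inside parts stay 40 mm behind the hinge, under 112 mm. Empty housing: same hinge.
- pin_left (a joint): Brass hinge pin (8 mm dia) with its blue tab, at the door's +y end: how far it is pulled in, m. 0: out, 17 mm proud of the barrel's end; 0.016: tab squeezed in to its stop, pin inside the barrel. The spring pushes it out again with 1.6 N (out) to 6 N (in). While out in its hole it locks the door down.
- pin_right (a joint): The same pin and tab at the door's -y end. The three black housings (empty, with instrument, and one closed by a bolted lid, 112 mm high, no hinge) stand in a row across the table in any order, each turned a little.
Mind the look-alikes: they are no part of the job. Leave any red look-alike of the guard_door alone.

How it is judged (in metres and radians):
On the way, in this order (a step that is already met when the one before it is completed fails the run):
1. both hinge pins are pulled in (value of joint each of pin_left, pin_right above 0.008 m), for 0.1 s.
2. the door is lifted off the empty housing's hinge (height (world z) of guard_door above 0.16 m and distance of guard_door from where it was at the start of the episode above 0.045 m), for 0.1 s.
At the end, for the whole second after the job is handed in: The door lies in the hinge of the instrument housing: its origin within 12 mm sideways and 5 mm in height of the hinge seat, its barrel within 10 degrees of the hinge line, hanging within 15 degrees of upright, both pins out to within 4 mm, and at rest (horizontal distance between guard_door and hinge_seat below 0.012 m and z of guard_door in the frame of hinge_seat between -0.005 and 0.005 m and angle between the y axis of guard_door and the y axis of hinge_seat, either way round below 0.175 rad and angle between guard_door's own z axis and vertical below 0.26 rad and value of joint each of pin_left, pin_right below 0.004 m and linear speed of guard_door below 0.03 m/s and angular speed of guard_door below 0.5 rad/s); the robot touches nothing.
It also fails if it takes over 48 s, if anything falls off the work surface, if the arm or the gripper's body presses on something with over 40 N, if the wrist force passes 120 N, or if a joint passes its speed limit or range.

### The arm

A 6-joint arm with a two-finger parallel gripper is mounted at the origin on the work surface. World frame = base frame: x ahead of the robot, y to its left, z up, the work surface at z = 0. Lengths are in m, angles in degrees, forces in N, time in s.
With the tool pointing down it reaches from about 0.375 to 0.9 m from the base axis. Payload 3.1 kg.
Tool frame: the origin (TCP) lies midway between the tips of the shut fingers; the grasp point (between the pads) lies manip.pinch_z behind it (manip.pinch_z is the distance from the TCP to the grasp point, in m); z points along the fingers, y is the line along which they close (so a half turn about z gives the same grasp; the last joint's range is limited). The gripper opens to 85 mm and grips with 20 to 120 N. Pads are 22 mm wide; open, the fingers measure 114 mm over their backs; the gripper's body (76 mm by 85 mm) begins 54 mm behind the grasp point. The pads swing forward as they close: fully open they stand 13 mm farther back than shut.
Start: joints at [-84.998, 30.224, 82.088, -0, 67.689, -10.227], TCP at [0.164, -0.603, 0.231] pointing down, gripper open.
Joint ranges: [-176.69, 176.69], [-43.24, 126.21], [12.49, 139.97], [-82, 262], [0, 151.66], [-163.58, 163.58]. Speed limits (degrees/s): [159.86, 159.86, 180, 180, 180, 180].

### API

Orientations are given as a 3x3 rotation matrix whose columns are the frame's x, y, z axes.
In Python, from station import manip, get_image gives the robot as it stands.
- The arm moves only by the tool send_rows, never from a script. Its argument "motion" is a list of rows, each a list of 3 entries, a list of its own where there are three numbers: the shift along the tool's x, y, z in cm, then the turn about the tool's z in rad, then the opening, from 0 (shut) to 1 (fully open). In form: [[[tx, ty, tz], twist, grip], ...]. A call has 1 to 10 rows; each row is the pose to reach, as a shift and turn from the pose commanded when the call began, along the tool's axes at that moment; what a row does not reach only later rows make up. A row lasts 1/12 s, in which the tool goes at most 41.7 mm and 7.16 degrees, less where a joint would pass 70% of its speed; a pose out of reach is approached as far as the arm can. A call with a gripper value outside its range is refused whole. The fingers move at their own pace and stop on an object; "newtons" is the grip in N (left out, the last holds). Time passes only in rows, so rows that repeat a pose let the fingers close. It gives the time, the measured TCP pose, the force, the opening and the grip force at its end, in the units of the state.
- manip.read_state(): the state, without advancing time (a new reading comes with each control period).
- get_image(name): name is "scene" or "top" or "wrist"; returns a dict with "pixels" (400x640x3 uint8, red, green, blue), "fx", "fy", "cx", "cy" (pixels), "pose" (4x4, takes a point from camera to world coordinates); the wrist camera has in their place "hand_eye" (4x4, takes a point from camera to tool coordinates, whose origin is the TCP and whose axes are the flange's). Camera axes: x right, y up, looking along -z (the intrinsics and any distortion apply to the point x, -y, -z); pixel columns grow to the right and rows downward; lengths in m; the calibration is good to about 2 mm. A picture is of the moment at which its call begins: read the wrist's pose just before it. There is no depth.
- manip.hand_in(): hands the job in; it is judged then, once.
The state is a dict: "time": time; "q": joint angles; "qvel": joint speeds; "joint_torque": joint torques, N m; "position": TCP position; "orientation": TCP orientation; "contact_force": force on the tool from outside, world axes, zero at the start; "ft_torque": the same for the moment, N m; "gripper_width": finger opening in m; "grasp_force": force on a finger pad.
Only numpy, scipy, OpenCV 4.12 (cv2) and the standard library are available. Lean on these libraries where they do the work, as an engineer would, in place of code of your own. Each camera call takes 0.05 s, during which the arm holds its last target. There are 200 camera calls.

## Working session

There is one attempt and no reset: what is moved stays moved. The work goes in short steps, Python scripts to look and compute and a tool call to move; the robot and the scene stay as the last step left them, time stands still between calls to the robot, and variables do not carry over. Pictures are saved under pics/ and viewed, at most 10 in all, crops included, and the job is handed in when it is done.

Besides the shell and the picture viewer there is one more tool, called after "Emit:" by a JSON object that holds its "op" and its "data", one argument or row to a line. send_rows: Moves the arm, as the interface text tells. Its arguments: {"type":"object","properties":{"motion":{"type":"array"},"newtons":{"type":"number"}},"required":["motion"]}

```bash
mkdir -p pics; ls; python3 - <<'E'
from station import manip,get_image
import cv2,numpy as np
print(manip.pinch_z); s=manip.read_state(); print(s)
for n in ("scene","top"):
    d=get_image(n); cv2.imwrite(f"pics/{n}0.png",cv2.cvtColor(d["pixels"],cv2.COLOR_RGB2BGR)); print(n,d["fx"],d["fy"],d["cx"],d["cy"],np.round(d["pose"],4).tolist(),[k for k in d])
E
```

```text
pics
0.0187
{'time': 0.0, 'q': array([-8.49974030e+01,  3.02793277e+01,  8.21547051e+01, -7.52119455e-04,
        6.76891954e+01, -1.02256441e+01]), 'qvel': array([-0.09549988,  0.02585841,  0.0224549 , -0.03671022, -0.09003175,
       -0.0193705 ]), 'joint_torque': array([ 3.52629286e-04, -4.42348945e+01, -1.78025758e+01, -2.88410783e-04,
        8.61384789e-03, -5.70575139e-06]), 'position': array([ 0.16414581, -0.60233489,  0.23033907]), 'orientation': array([[ 9.64885869e-01,  2.62669413e-01, -1.99644234e-04],
       [ 2.62669228e-01, -9.64883563e-01,  2.14148585e-03],
       [ 3.69869390e-04, -2.11872983e-03, -9.99997687e-01]]), 'contact_force': array([ 4.53667920e-01,  6.08132310e-04, -6.78164244e-01]), 'ft_torque': array([-0.003452  ,  0.04095036,  0.024636  ]), 'grasp_force': 0.0, 'gripper_width': 0.08521388676644517}
scene 379.4541397723162 379.4541397723162 321.3630440447483 192.79319288718395 [[-0.8845, -0.3541, 0.3037, 0.7136], [0.4664, -0.6579, 0.5914, 0.5219], [-0.0096, 0.6647, 0.747, 0.8013], [0.0, 0.0, 0.0, 1.0]] ['pixels', 'fx', 'fy', 'cx', 'cy', 'pose']
top 457.5357317615662 457.5357317615662 317.46295961188775 205.08113103734553 [[-0.0278, 0.9966, -0.0776, 0.3339], [-0.9995, -0.0266, 0.0162, 0.0105], [0.0141, 0.078, 0.9969, 1.2783], [0.0, 0.0, 0.0, 1.0]] ['pixels', 'fx', 'fy', 'cx', 'cy', 'pose']
```

View pics/scene0.png

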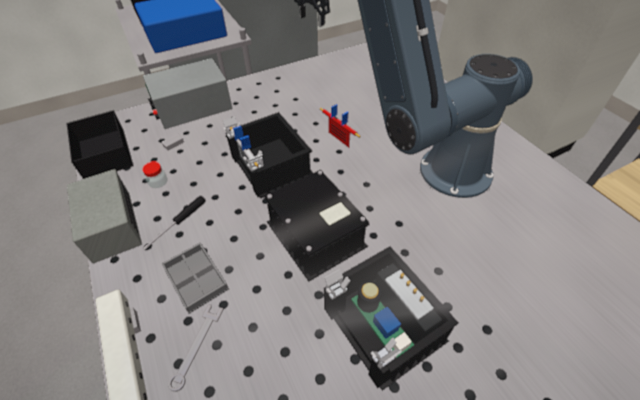

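View pics/top0.png

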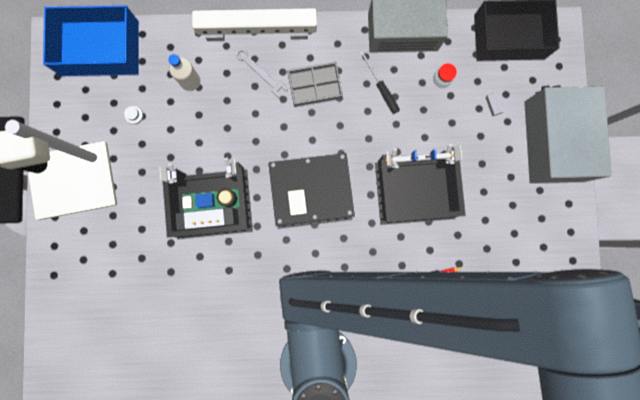

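Candidates: the blue-tabbed door on the empty housing (top ~(425,155), scene ~(240,145)), and the red look-alike with blue tabs (scene ~(340,122), top ~(450,270)). I choose the first: it is the one hung on the empty black housing. Next is one close crop mosaic to check.

```bash
python3 - <<'E'
import cv2,numpy as np
t=cv2.imread("pics/top0.png");s=cv2.imread("pics/scene0.png")
c=lambda im,x,y,w=100,h=75:cv2.resize(im[y:y+h,x:x+w],(400,300),interpolation=cv2.INTER_CUBIC)
m=np.vstack([np.hstack([c(t,375,135),c(t,155,150)]),np.hstack([c(s,220,110),c(s,320,265,133,100)])])
cv2.imwrite("pics/crop.png",m)
E
```

```text
(no output)
```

View pics/crop.png

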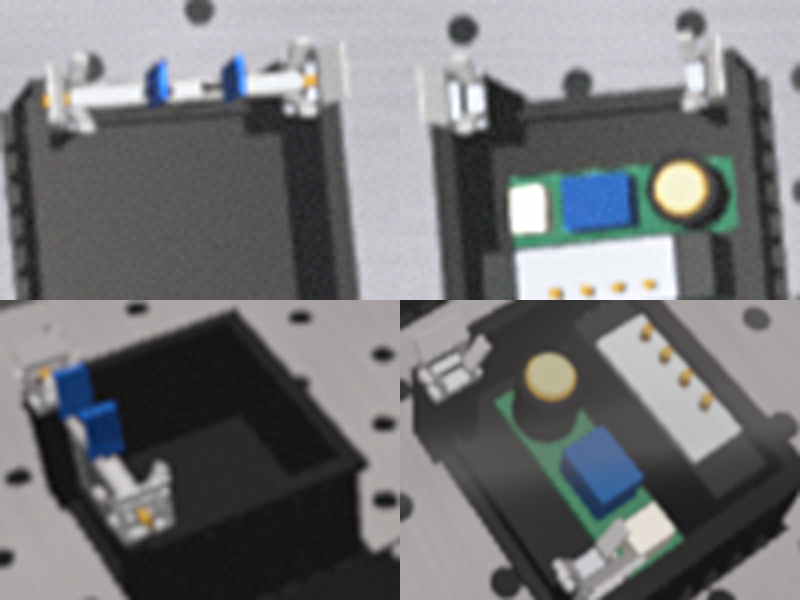

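The crop shows the white door with two blue tabs (top px ≈(414,155) and (433,154)) and its brass pins ≈(390,160), (452,155) on the empty housing. The instrument housing's empty cradles are at ≈(171,175) and (230,169).

```bash
cat > h.py <<'E'
from station import manip,get_image
import cv2,numpy as np
def ray(d,T,u,v):
    T=np.array(T); c=np.array([(u-d["cx"])/d["fx"],-(v-d["cy"])/d["fy"],-1.])
    return T[:3,3],T[:3,:3]@c
def plane(d,T,u,v,z):
    o,r=ray(d,T,u,v); return o+r*(z-o[2])/r[2]
def wrist(name):
    s=manip.read_state(); d=get_image("wrist"); T=np.eye(4);T[:3,:3]=s["orientation"];T[:3,3]=s["position"]
    cv2.imwrite(f"pics/{name}.png",cv2.cvtColor(d["pixels"],cv2.COLOR_RGB2BGR))
    return d,T@d["hand_eye"],s
def shift(s,target):  # cm in tool axes
    return np.round(s["orientation"].T@(np.array(target)-s["position"])*100,2)
E
python3 - <<'E'
from h import *
d=get_image("top");T=d["pose"]
for n,u,v,z in [("pinL",390,160,.112),("pinR",452.5,155,.112),("crL",171,175,.115),("crR",230,169,.115)]: print(n,plane(d,T,u,v,z).round(4))
w=get_image("wrist"); print({k:(np.round(v,4).tolist() if k!="pixels" else v.shape) for k,v in w.items()})
E
```

```text
pinL [ 0.5364 -0.1991  0.112 ]
pinR [ 0.5454 -0.3618  0.112 ]
crL [0.5114 0.3631 0.115 ]
crR [0.523  0.2128 0.115 ]
{'pixels': (400, 640, 3), 'fx': 303.5414, 'fy': 303.5414, 'cx': 319.4257, 'cy': 203.9054, 'hand_eye': [[-0.0007, 0.9467, 0.322, 0.083], [1.0, 0.0007, -0.0001, 0.0007], [-0.0003, 0.322, -0.9467, -0.1427], [0.0, 0.0, 0.0, 1.0]]}
```

Emit:
{"op": "send_rows", "data": {
  "motion": [
    [[4,0,-5],0.1,1],
    [[45,-21,-5],0.21,1],
    [[45,-21,-5],0.21,1],
    [[45,-21,-5],0.21,1],
    [[45,-21,-5],0.21,1],
    [[45,-21,-5],0.21,1],
    [[45,-21,-5],0.21,1],
    [[45,-21,-5],0.21,1],
    [[45,-21,-5],0.21,1],
    [[45,-21,-5],0.21,1]
  ]
}}

```text
time: 1.03
position: [0.4708, -0.3457, 0.2777]
orientation: [[0.998, 0.056, -0.0], [0.056, -0.998, 0.0], [-0.0, -0.0, -1.0]]
contact_force: [0.2, -0.1, -1.6]
gripper_width: 0.0853
grasp_force: 0.0
```

Emit:
{"op": "send_rows", "data": {
  "motion": [
    [[4,-3,1],0,1],
    [[6.6,-6.2,3],0,1],
    [[6.6,-6.2,3],0,1],
    [[6.6,-6.2,3],0,1],
    [[6.6,-6.2,3],0,1],
    [[6.6,-6.2,3],0,1]
  ]
}}

```text
time: 1.53
position: [0.5316, -0.2831, 0.248]
orientation: [[0.998, 0.055, -0.0], [0.055, -0.998, -0.001], [-0.0, 0.001, -1.0]]
contact_force: [0.0, -0.9, -0.0]
gripper_width: 0.0852
grasp_force: 0.0
```

```bash
python3 - <<'E'
from h import *
d,T,s=wrist("w1"); print(s["position"],s["qvel"].round(1))
E
```

```text
[ 0.53158801 -0.28306349  0.24800104] [-1.  -0.4 -0.3  0.2 -0.   0.2]
```

View pics/w1.png

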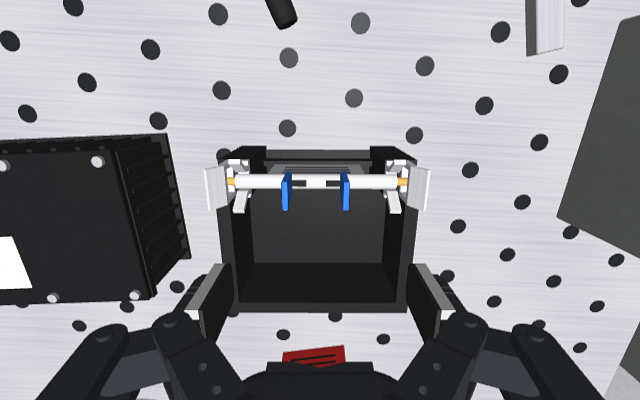

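The wrist view shows the door nearly square to the tool: blue tabs at ≈(286,190) and (346,190), brass pins ≈(231,182) and (403,182), all clear of the red look-alike at the bottom (315,355).

```bash
cat >> h.py <<'E'
def blobs(name,mode,roi):
    im=cv2.imread(f"pics/{name}.png"); hsv=cv2.cvtColor(im,cv2.COLOR_BGR2HSV)
    m=cv2.inRange(hsv,(100,130,60),(125,255,255)) if mode=="blue" else cv2.inRange(hsv,(12,100,90),(32,255,255))
    k=np.zeros_like(m);x0,y0,x1,y1=roi;k[y0:y1,x0:x1]=m[y0:y1,x0:x1]
    n,l,st,c=cv2.connectedComponentsWithStats(k)
    return [(st[i].tolist(),c[i].round(1)) for i in range(1,n) if st[i][4]>8]
E
python3 - <<'E'
from h import *
s=manip.read_state();d,T,s=wrist("w1b")
for m in("blue","brass"):
  B=blobs("w1b",m,(190,140,440,240))
  for b in B: print(m,b,plane(d,T,*b[1],.113).round(4) if m=="brass" else [plane(d,T,b[0][0]+dx,b[0][1]+b[0][3],.160).round(4) for dx in(0,b[0][2])]+[plane(d,T,b[0][0]+dx,b[0][1]+2,.160).round(4) for dx in(0,b[0][2])])
print(s["position"],s["orientation"].round(4))
E
```

```text
blue ([281, 171, 11, 40, 353], array([285.8, 190.5])) [array([ 0.5285, -0.2533,  0.16  ]), array([ 0.5289, -0.2622,  0.16  ]), array([ 0.5599, -0.2529,  0.16  ]), array([ 0.5604, -0.2614,  0.16  ])]
blue ([340, 171, 9, 40, 314], array([343.9, 190.8])) [array([ 0.531, -0.301,  0.16 ]), array([ 0.5314, -0.3083,  0.16  ]), array([ 0.5623, -0.2986,  0.16  ]), array([ 0.5627, -0.3056,  0.16  ])]
brass ([227, 177, 7, 8, 50], array([230.1, 180.9])) [ 0.5386 -0.1997  0.113 ]
brass ([397, 177, 10, 9, 76], array([401.2, 181. ])) [ 0.5471 -0.3607  0.113 ]
[ 0.53151181 -0.28347799  0.24821992] [[ 9.985e-01  5.410e-02  4.000e-04]
 [ 5.410e-02 -9.985e-01 -1.100e-03]
 [ 4.000e-04  1.200e-03 -1.000e+00]]
```

Emit:
{"op": "send_rows", "data": {
  "motion": [
    [[1.1,-0.3,2],0,1],
    [[1.1,-0.3,5],0,1],
    [[1.1,-0.3,8],0,1],
    [[1.1,-0.3,10],0,1],
    [[1.1,-0.3,11],0,1],
    [[1.1,-0.3,11],0,1],
    [[1.1,-0.3,11],0,1]
  ]
}}

```text
time: 2.22
position: [0.5429, -0.2795, 0.1382]
orientation: [[0.999, 0.054, 0.001], [0.054, -0.999, -0.001], [0.001, 0.001, -1.0]]
contact_force: [-0.3, -0.5, -0.3]
gripper_width: 0.0856
grasp_force: 0.0
```

```bash
python3 - <<'E'
from h import *
d,T,s=wrist("w2"); print(s["position"],s["contact_force"].round(1),shift(s,[.5425,-.280,.126]))
E
```

```text
[ 0.54287681 -0.27950323  0.13820922] [-0.3 -0.5 -0.3] [-0.04  0.05  1.22]
```

View pics/w2.png

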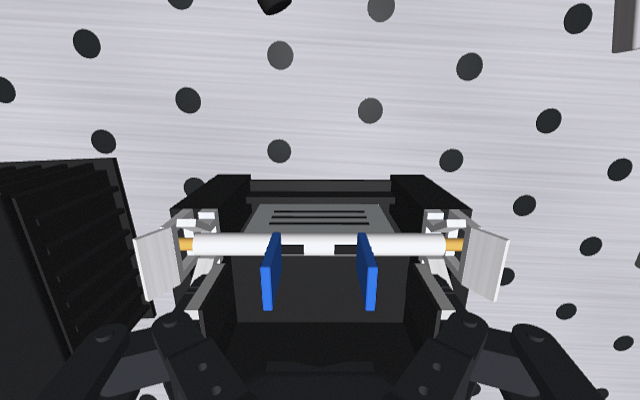

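The tabs (261–377) and the pads (≈205 and ≈438) are both centred on column ≈320, so I'm going down and squeezing.

Emit:
{"op": "send_rows", "data": {
  "motion": [
    [[0,0.1,0.6],0,1],
    [[0,0.1,1.2],0,1],
    [[0,0.1,1.2],0,1],
    [[0,0.1,1.2],0,0],
    [[0,0.1,1.2],0,0],
    [[0,0.1,1.2],0,0],
    [[0,0.1,1.2],0,0],
    [[0,0.1,1.2],0,0],
    [[0,0.1,1.2],0,0],
    [[0,0.1,1.2],0,0]
  ],
  "newtons": 45
}}

```text
time: 3.1
position: [0.5443, -0.2804, 0.1276]
orientation: [[0.998, 0.056, 0.003], [0.056, -0.998, -0.003], [0.003, 0.003, -1.0]]
contact_force: [-0.9, -0.9, 7.5]
gripper_width: 0.0194
grasp_force: 45.3
```

Emit:
{"op": "send_rows", "data": {
  "motion": [
    [[0,0,0],0,0],
    [[0,0,0],0,0],
    [[0,0,0],0,0],
    [[0,0,0],0,0]
  ]
}}

```text
time: 3.43
position: [0.5443, -0.2804, 0.1276]
orientation: [[0.998, 0.056, 0.003], [0.056, -0.998, -0.003], [0.003, 0.003, -1.0]]
contact_force: [-0.1, 0.5, 7.2]
gripper_width: 0.02
grasp_force: 45.3
```

```bash
python3 - <<'E'
from h import *
d,T,s=wrist("w3"); print(s["position"],s["contact_force"].round(1),s["gripper_width"])
for m in("blue","brass"): print(m,blobs("w3",m,(120,150,520,399)))
E
```

```text
[ 0.54426122 -0.28037702  0.12760595] [-0.1  0.5  7.2] 0.020042945514799692
blue [([296, 242, 14, 85, 966], array([302.8, 285.3])), ([330, 242, 14, 85, 972], array([335.9, 284.5]))]
brass []
```

View pics/w3.png

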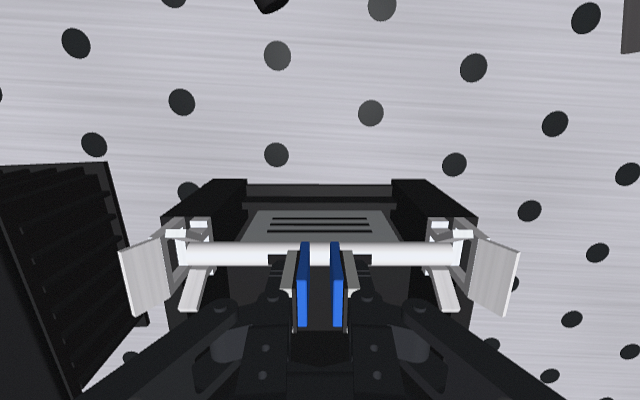

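Both tabs are pulled in to the stop (blue blobs at 296–344, no brass visible), so I'm lifting.

Emit:
{"op": "send_rows", "data": {
  "motion": [
    [[0,0,-0.5],0,0],
    [[0,0,-1.5],0,0],
    [[0,0,-3],0,0],
    [[0,0,-5],0,0],
    [[0,0,-8],0,0],
    [[0,0,-11],0,0],
    [[0,0,-14],0,0],
    [[0,0,-16],0,0],
    [[0,0,-17],0,0],
    [[0,0,-17],0,0]
  ]
}}

```text
time: 4.32
position: [0.5438, -0.2798, 0.2984]
orientation: [[0.998, 0.056, 0.004], [0.056, -0.998, -0.003], [0.004, 0.003, -1.0]]
contact_force: [1.6, -0.7, -2.4]
gripper_width: 0.02
grasp_force: 44.3
```

```bash
python3 - <<'E'
from h import *
d,T,s=wrist("w4"); print(s["position"],s["contact_force"].round(1),s["gripper_width"])
for m in("blue","brass"): print(m,blobs("w4",m,(120,150,520,399)))
print(shift(s,[.487,.288,.298]))
E
```

```text
[ 0.54379251 -0.27980553  0.29842914] [ 1.6 -0.7 -2.4] 0.020005847002703577
blue [([296, 242, 14, 84, 945], array([302.7, 284.3])), ([330, 242, 14, 84, 960], array([335.9, 283.8]))]
brass []
[ -2.49 -57.01  -0.15]
```

Emit:
{"op": "send_rows", "data": {
  "motion": [
    [[-0.3,-2,0],0,0],
    [[-0.5,-5,0],0,0],
    [[-1,-9,0],0,0],
    [[-1,-13,0],0,0],
    [[-1.5,-17,0],0,0],
    [[-1.5,-21,0],0,0],
    [[-2,-25,0],0,0],
    [[-2,-29,0],0,0],
    [[-2.5,-33,0],0,0],
    [[-2.5,-37,0],0,0]
  ]
}}

```text
time: 5.2
position: [0.4944, 0.0906, 0.2933]
orientation: [[0.998, 0.055, -0.006], [0.055, -0.998, 0.0], [-0.006, -0.001, -1.0]]
contact_force: [0.6, -0.9, -2.4]
gripper_width: 0.02
grasp_force: 44.3
```

Emit:
{"op": "send_rows", "data": {
  "motion": [
    [[0,-4,0],0,0],
    [[0,-8,0],0,0],
    [[0,-12,0],0,0],
    [[0,-15,0],0,0],
    [[0,-18,0],0,0],
    [[0,-19.5,0],0,0],
    [[0,-20,0],0,0],
    [[0,-20,0],0,0],
    [[0,-20,0],0,0]
  ]
}}

```text
time: 5.95
position: [0.4854, 0.2874, 0.2941]
orientation: [[0.998, 0.056, -0.003], [0.056, -0.998, -0.002], [-0.003, 0.002, -1.0]]
contact_force: [0.1, 0.8, -2.6]
gripper_width: 0.0195
grasp_force: 44.4
```

```bash
python3 - <<'E'
from h import *
d,T,s=wrist("w5"); print(s["position"],s["orientation"].round(4),s["contact_force"].round(1),s["gripper_width"])
im=cv2.imread("pics/w5.png"); cv2.imwrite("pics/w5c.png",cv2.resize(im[60:360,120:520],(800,600),interpolation=cv2.INTER_CUBIC))
E
```

```text
[0.4854055  0.28744962 0.29411164] [[ 0.9984  0.056  -0.0031]
 [ 0.056  -0.9984 -0.0021]
 [-0.0033  0.0019 -1.    ]] [ 0.1  0.8 -2.6] 0.019527628798739875
```

View pics/w5c.png

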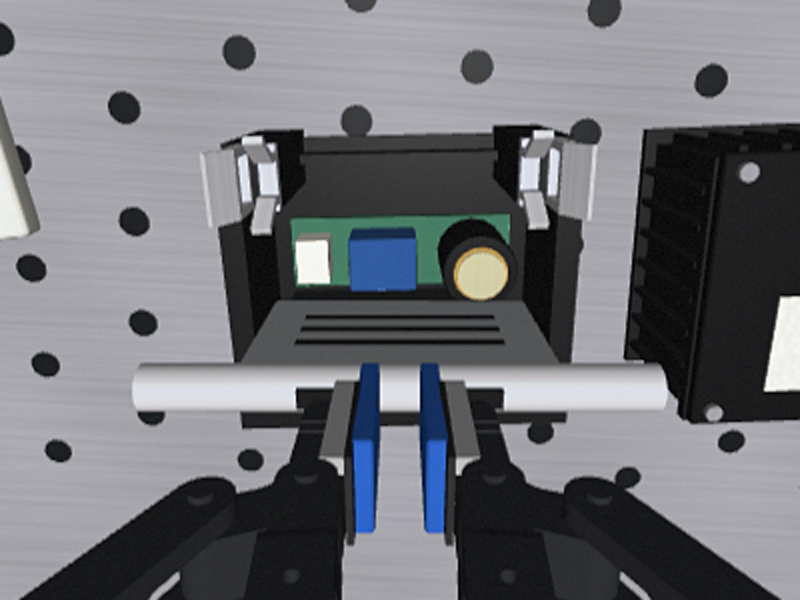

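The view shows the open cradles: left arms' tips at crop ≈(255,138) and (262,233), right ≈(544,131) and (538,228). The door hangs square in the grip with its barrel ends at crop ≈(135,387) and (665,386).

```bash
python3 - <<'E'
from h import *
s=manip.read_state();d=get_image("wrist");W=np.eye(4);W[:3,:3]=s["orientation"];W[:3,3]=s["position"];T=W@d["hand_eye"]
f=lambda c,r,z:plane(d,T,120+c/2,60+r/2,z)
P={"LF":f(254,138,.134),"LB":f(261,233,.134),"RF":f(544,131,.134),"RB":f(538,228,.134)}
for k,v in P.items(): print(k,v.round(4))
L=(P["LF"]+P["LB"])/2;R=(P["RF"]+P["RB"])/2;v=R-L
print("len",np.linalg.norm(v),"mouth",np.linalg.norm(P["LF"]-P["LB"]),np.linalg.norm(P["RF"]-P["RB"]),"mid",((L+R)/2).round(4),"ang",np.degrees(np.arctan2(v[0],-v[1])), "tool",np.degrees(np.arctan2(s["orientation"][0,1],-s["orientation"][1,1])))
# bottoms of cradle, z=.105
a,b=f(268,182,.103),f(534,176,.103);print("bottom",a.round(4),b.round(4),((a+b)/2).round(4))
# cheeks outer/inner tops
a,b=f(207,189,.13),f(590,183,.13);print("cheek",((a+b)/2).round(4),np.linalg.norm(a-b))
# barrel ends in tool, z = tcp-.0156
z=s["position"][2]-.0156
e=[f(c,386,z+.003) for c in (135,665)];m=(e[0]+e[1])/2
print("barrel",m.round(4),np.linalg.norm(e[0]-e[1]),"in tool",W[:3,:3].T@(m-W[:3,3]))
E
```

```text
LF [0.5386 0.3596 0.134 ]
LB [0.4912 0.3571 0.134 ]
RF [0.5495 0.2191 0.134 ]
RB [0.5015 0.2158 0.134 ]
len 0.14124425971801666 mouth 0.047373192616761026 0.04810991834047431 mid [0.5202 0.2879 0.134 ] ang 4.296090482660332 tool 3.1503587547712093
bottom [0.5123 0.3594 0.103 ] [0.5234 0.214  0.103 ] [0.5178 0.2867 0.103 ]
cheek [0.5184 0.2882 0.13  ] 0.19366535047444347
barrel [0.4864 0.2861 0.282 ] 0.15152212938931517 in tool [0.00065212 0.00104916 0.01260007]
```

Emit:
{"op": "send_rows", "data": {
  "motion": [
    [[2,0,0],-0.02,0],
    [[3.4,0,0],-0.02,0],
    [[3.4,0,1.5],-0.02,0],
    [[3.4,0,4],-0.02,0],
    [[3.4,0,7],-0.02,0],
    [[3.4,0,9.5],-0.02,0],
    [[3.4,0,11],-0.02,0],
    [[3.4,0,11],-0.02,0],
    [[3.4,0,11],-0.02,0]
  ]
}}

```text
time: 6.8
position: [0.5201, 0.289, 0.1851]
orientation: [[0.997, 0.074, -0.002], [0.074, -0.997, -0.001], [-0.002, 0.001, -1.0]]
contact_force: [0.6, -0.2, -2.3]
gripper_width: 0.0194
grasp_force: 44.4
```

```bash
python3 - <<'E'
from h import *
d,T,s=wrist("w6"); print(s["position"],s["orientation"].round(4),s["contact_force"].round(1),s["gripper_width"])
im=cv2.imread("pics/w6.png"); cv2.imwrite("pics/w6c.png",cv2.resize(im[60:360,120:520],(800,600),interpolation=cv2.INTER_CUBIC))
E
```

```text
[0.52010658 0.28899793 0.18512235] [[ 9.973e-01  7.400e-02 -1.900e-03]
 [ 7.400e-02 -9.973e-01 -8.000e-04]
 [-2.000e-03  7.000e-04 -1.000e+00]] [ 0.6 -0.2 -2.3] 0.019363999121161053
```

View pics/w6c.png

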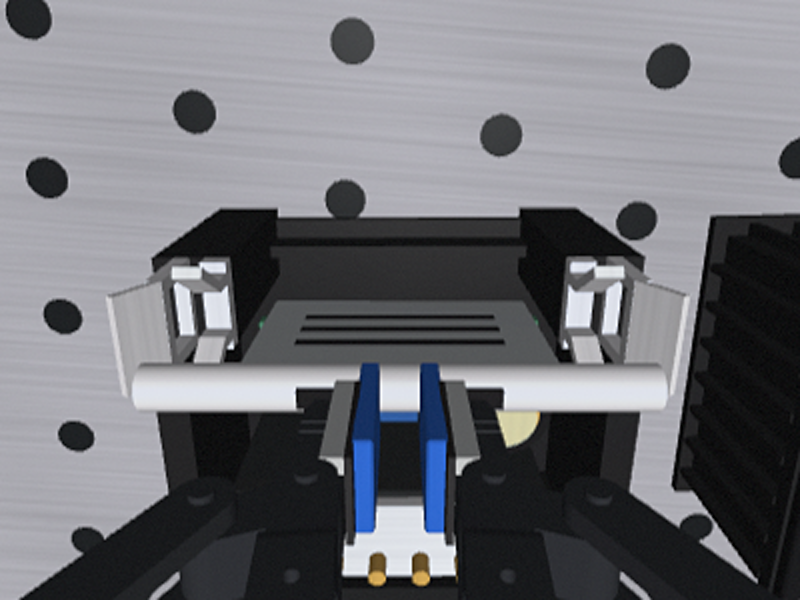

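The cradles (centre column ≈399) and the barrel (133–668, centre ≈400) line up and are parallel, so I'm lowering in.

Emit:
{"op": "send_rows", "data": {
  "motion": [
    [[0,0,1],0,0],
    [[0,0,2],0,0],
    [[0,0,3],0,0],
    [[0,0,3.8],0,0],
    [[0,0,4.4],0,0],
    [[0,0,4.8],0,0],
    [[0,0,5],0,0],
    [[0,0,5],0,0]
  ]
}}

```text
time: 7.52
position: [0.5199, 0.2903, 0.135]
orientation: [[0.997, 0.076, -0.001], [0.076, -0.997, -0.0], [-0.001, 0.0, -1.0]]
contact_force: [-0.0, 0.6, -2.4]
gripper_width: 0.0196
grasp_force: 44.4
```

Emit:
{"op": "send_rows", "data": {
  "motion": [
    [[0,0,0.2],0,0],
    [[0,0,0.4],0,0],
    [[0,0,0.6],0,0],
    [[0,0,0.75],0,0],
    [[0,0,0.75],0,0],
    [[0,0,0.75],0,0]
  ]
}}

```text
time: 8.02
position: [0.5201, 0.2903, 0.1282]
orientation: [[0.997, 0.076, -0.0], [0.076, -0.997, -0.0], [-0.0, 0.0, -1.0]]
contact_force: [0.2, 0.1, -3.6]
gripper_width: 0.0196
grasp_force: 44.4
```

Emit:
{"op": "send_rows", "data": {
  "motion": [
    [[0,0,0.1],0,0],
    [[0,0,0.2],0,0],
    [[0,0,0.2],0,0],
    [[0,0,0.2],0,0]
  ]
}}

```text
time: 8.35
position: [0.5204, 0.2904, 0.1276]
orientation: [[0.997, 0.076, 0.001], [0.076, -0.997, 0.0], [0.001, -0.0, -1.0]]
contact_force: [-1.2, -1.0, 5.3]
gripper_width: 0.0194
grasp_force: 45.7
```

Contact is at the same TCP height as on the old hinge (0.1276), so the barrel is home. Releasing.

Emit:
{"op": "send_rows", "data": {
  "motion": [
    [[0,0,0],0,0.4],
    [[0,0,0],0,0.6],
    [[0,0,0],0,0.9],
    [[0,0,0],0,0.9],
    [[0,0,0],0,0.9],
    [[0,0,0],0,0.9],
    [[0,0,0],0,0.9],
    [[0,0,0],0,0.9],
    [[0,0,0],0,0.9]
  ]
}}

```text
time: 9.1
position: [0.5203, 0.2903, 0.1263]
orientation: [[0.997, 0.076, 0.0], [0.076, -0.997, 0.0], [0.0, -0.0, -1.0]]
contact_force: [0.6, -0.0, 0.3]
gripper_width: 0.0769
grasp_force: 0.0
```

Emit:
{"op": "send_rows", "data": {
  "motion": [
    [[0,0,-0.5],0,0.9],
    [[0,0,-1.5],0,0.9],
    [[0,0,-3],0,0.9],
    [[0,0,-5],0,0.9],
    [[0,0,-8],0,0.9],
    [[0,0,-11],0,0.9],
    [[0,0,-12],0,0.9],
    [[0,0,-12],0,0.9],
    [[0,0,-12],0,0.9]
  ]
}}

```text
time: 9.85
position: [0.5201, 0.2903, 0.2468]
orientation: [[0.997, 0.076, 0.001], [0.076, -0.997, 0.0], [0.001, -0.0, -1.0]]
contact_force: [-0.1, -0.2, -0.2]
gripper_width: 0.0765
grasp_force: 0.0
```

```bash
python3 - <<'E'
from h import *
d,T,s=wrist("w7"); print(s["time"],s["position"],s["contact_force"].round(1),s["gripper_width"])
im=cv2.imread("pics/w7.png"); cv2.imwrite("pics/w7c.png",cv2.resize(im[100:300,180:460],(800,571),interpolation=cv2.INTER_CUBIC))
B=blobs("w7","brass",(190,140,450,215))
for b in B: print(b,plane(d,T,*b[1],.113).round(4))
for b in blobs("w7","blue",(190,140,440,240)): print(b,plane(d,T,b[0][0],b[0][1]+b[0][3],.16).round(4),plane(d,T,b[0][0]+b[0][2],b[0][1]+b[0][3],.16).round(4))
E
```

```text
9.85 [0.52006804 0.2903167  0.24676382] [-0.1 -0.2 -0.2] 0.07649272491168922
([231, 190, 9, 8, 55], array([235.1, 193.8])) [0.5135 0.3696 0.113 ]
([401, 190, 9, 9, 67], array([404.8, 194. ])) [0.5254 0.2086 0.113 ]
([286, 185, 43, 55, 1390], array([306., 220.])) [0.4916 0.3154 0.16  ] [0.4943 0.2797 0.16  ]
([344, 185, 10, 40, 330], array([348.3, 204.5])) [0.5086 0.2686 0.16  ] [0.5092 0.2605 0.16  ]
```

View pics/w7c.png

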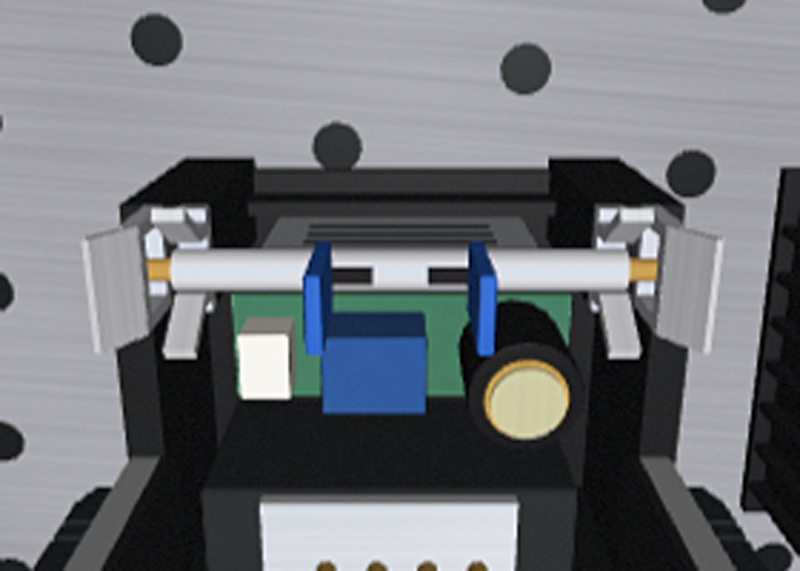

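The barrel lies in both cradles with brass showing at both ends (≈(158,270) and (643,270)). The pin spacing is 161 mm, as at the start, and the tabs are sprung apart. The gripper is clear, so I'm handing in.

```bash
python3 -c "
from station import manip; print(manip.hand_in())"
```

```text
the job is handed in; nothing more can be done
None
```

The door now hangs in the instrument housing's hinge with its barrel home and both pins sprung out, as the last wrist picture shows; I handed it in at about 10 s with the gripper clear, and the hand-in returned no verdict.

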